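Set the extraction slide gate to its third notch

TASK

Open the dust-extraction gate of the inlet with the round duct to its third notch: with the outside of the fingers push its upright tab towards the duct, click by click, counting from the closed end (closed does not count, and the gate may already stand one click open), and leave it resting in the third notch. Never go past the third notch, push the tab without pinching it, and leave the gate of the square duct and the loose things where they are.

Things in the scene. Friction and masses are not known exactly. Their poses are not given: they have to be found in the camera images.
- gate_round: inlet with the round duct: fixed grey box 270 (x) x 140 (y) x 45 mm high, a round (72 mm across, collar 80 mm) metal duct standing on it 95 mm to +x of its middle, 95 mm tall. Origin: centre of underside. x runs from the closed end (nearer the robot, within 20 deg of straight ahead) to the duct. On top a flat slide gate (92 x 70 mm, top 50 mm above the bench) with an upright tab. The one to set
- round_tab (a point): middle of the top edge of the upright steel tab of the round-duct gate: 14 mm thick (box's x), 36 mm wide (y), standing 40 mm above the gate plate, so this point is 90 mm above the bench. On the box's middle line, 55 mm to -x of its middle when closed. Moves along the box's x. Axes as the box's
- round_notches (a point): notch row of the round-duct gate, fixed on its box: seven upright pins 8 mm thick, 14 mm apart along x, tops 58 mm above the bench, 55 mm to +y of the middle line. This point: middle of the first gap, top height. The gaps are the notches: closed, then first to fifth towards the duct. A brass roller on the gate, level with the tab, sits in the present notch
- round_slide (a joint): opening of the round-duct gate, m: 0 closed (end stop), grows towards the duct; notches at 0.014 (first), 0.028, 0.042 (third), 0.056, 0.070 (end stop). About 8 N pushes it out of a notch; past halfway to the next it snaps on into it by itself and stays. Starts closed or in the first notch.
- gate_square: inlet with the square duct: fixed grey box 270 (x) x 140 (y) x 45 mm high, a square (72 mm, collar 78 mm) metal duct standing on it 95 mm to +x of its middle, 95 mm tall. Origin: centre of underside. x runs from the closed end (nearer the robot, within 20 deg of straight ahead) to the duct. On top a flat slide gate (92 x 70 mm, top 50 mm above the bench) with an upright tab. Leave its gate. The inlets stand left and right, in either order
- square_tab (a point): middle of the top edge of the upright steel tab of the square-duct gate: 14 mm thick (box's x), 36 mm wide (y), standing 40 mm above the gate plate, so this point is 90 mm above the bench. On the box's middle line, 55 mm to -x of its middle when closed. Moves along the box's x. Axes as the box's
- square_notches (a point): notch row of the square-duct gate, fixed on its box: seven upright pins 8 mm thick, 14 mm apart along x, tops 58 mm above the bench, 55 mm to +y of the middle line. This point: middle of the first gap, top height. The gaps are the notches: closed, then first to fifth towards the duct. A brass roller on the gate, level with the tab, sits in the present notch
- square_slide (a joint): opening of the square-duct gate, m: 0 closed (end stop), grows towards the duct; notches at 0.014 (first), 0.028, 0.042 (third), 0.056, 0.070 (end stop). About 8 N pushes it out of a notch; past halfway to the next it snaps on into it by itself and stays. Starts in the second notch; leave it.
- can: loose spray can standing on the bench beside the inlets, 66 mm across, 180 mm tall; origin: centre of its underside
- carton: loose cardboard carton on the bench beside the inlets, 90 x 80 x 70 mm high; origin: centre of its underside
- wrench: loose steel wrench, 160 mm long, lying between the two inlets along its own x; origin: under its middle, at bench height

How it is judged:
At the end, for the whole second after the job is handed in: The round-duct gate rests in its third notch (0.042 m open, within 4 mm), the square-duct gate is still in its second notch (0.028 m, within 4 mm), and can, carton and wrench are within 15 mm of where they were (value of joint round_slide between 0.038 and 0.046 m and velocity of joint round_slide between -0.01 and 0.01 m/s and value of joint square_slide between 0.024 and 0.032 m and distance of each of can, carton, wrench from where it was at the start of the episode below 0.015 m); the robot touches nothing.
It fails at once if the round-duct gate goes past its third notch (more than halfway, 7 mm, towards the fourth) (value of joint round_slide above 0.049 m).
It fails at once if the tab is pinched (both its -x half and its +x half pressed by the fingers at once, over 1 N) (contact force between the fingers and round_slide_c0 above 1 N and contact force between the fingers and round_slide_c1 above 1 N).
It fails at once if the square-duct gate is shifted by more than 7 mm (distance of square_tab from where it was at the start of the episode above 0.007 m).
It fails at once if the can, carton or wrench is lifted or moved by more than 15 mm (distance of any of can, carton, wrench from where it was at the start of the episode above 0.015 m).
It also fails if it takes over 48 s, if anything falls off the work surface, if the arm or the gripper's body presses on something with over 40 N, if the wrist force passes 120 N, or if a joint passes its speed limit or range.

ROBOT

A 7-joint arm with a two-finger parallel gripper is mounted at the origin on the work surface. World frame = base frame: x ahead of the robot, y to its left, z up, the work surface at z = 0. Lengths are in m, angles in rad, forces in N, time in s.
With the tool pointing down it reaches from about 0.375 to 0.925 m from the base axis. Payload 3.1 kg.
Tool frame: the origin (TCP) lies at the very end of the fingers, on their centre line; the grasp point (between the pads) lies 19 mm behind it; z points along the fingers, y is the line along which they close (so a half turn about z gives the same grasp; the last joint's range is limited). The gripper opens to 85 mm and grips with 20 to 120 N. Pads are 22 mm wide; open, the fingers measure 114 mm over their backs; the gripper's body (76 mm by 85 mm) begins 54 mm behind the grasp point. The pads swing forward as they close: fully open they stand 13 mm farther back than shut.
Start: joints at [-1.442, 0.383, 0.044, 1.598, -0.018, 1.161, -0.05], TCP at [0.146, 0.633, 0.231] pointing down, gripper open.
Joint ranges: [-2.61, 2.61], [-0.41, 2.15], [-1.48, 1.57], [0, 2.5], [-1.57, 4.71], [0.05, 1.97], [-2.85, 2.85]. Speed limits (rad/s): [2.79, 2.79, 3.14, 3.14, 3.14, 3.14, 3.14].

INTERFACE

Orientations are given as a unit quaternion [w, x, y, z].
In Python, from cell import ctrl gives the robot as it stands. Calls block until the motion is done:
- ctrl.goto(position, orientation): joint-space move of the TCP to a pose.
- ctrl.line_to(position, attitude=None, v=0.15, max_force=None): straight line of the TCP; attitude=None keeps the orientation; v is the mean speed in m/s. With max_force (N) it stops when the force on the tool has changed by that much, and returns True; else False.
- ctrl.move_j(angles): joint-space move.
- ctrl.gripper_to(opening, force=None): opening from 0.0 (shut) to 1.0 (fully open); force is the grip in N (None keeps the last); returns when the fingers have stopped.
- ctrl.sleep(seconds).
- ctrl.inverse_kinematics(position, orientation): joint angles nearest the present ones, or None.
- ctrl.state(): the state.
- ctrl.camera(name): name is "scene" or "top"; returns the picture (420x560x3 uint8, red, green, blue); there is no depth.
- ctrl.camera_model(name): a dict with "fx", "fy", "cx", "cy" (pixels), "origin" and "attitude" of the camera in the world. Camera axes: x right, y down, z forward; pixel columns grow to the right and rows downward; lengths in m; the calibration is good to about 2 mm. A picture is of the moment at which its call begins. camera_model takes no time and is no camera call.
A pose or a line that the arm cannot do raises ctrl.IKError and nothing moves.
- ctrl.sign_off(): hands the job in; it is judged then, once.
The state is a dict: "time_s": time; "joint_positions": joint angles; "qd": joint speeds; "tau": joint torques, N m; "position": TCP position; "tool_rot": TCP orientation; "force": force on the tool from outside, world axes, zero at the start; "ft_torque": the same for the moment, N m; "gripper_width": opening from 0.0 (shut) to 1.0 (fully open); "finger_force": force on a finger pad.
Only numpy, scipy, OpenCV 4.12 (cv2) and the standard library are available. Lean on these libraries where they do the work, as an engineer would, in place of code of your own. Each camera call takes 0.05 s, during which the arm holds its last target. There are 200 camera calls.

## Working session

There is one attempt and no reset: what is moved stays moved. The work goes in short steps, each a Python script; the robot and the scene stay as the last script left them, time stands still between calls to the robot, and variables do not carry over. Pictures are saved under pics/ and viewed, at most 10 in all, crops included, and the job is handed in when it is done.

```bash
mkdir -p pics
python3 - <<'E'
from cell import ctrl
import cv2
for n in("top","scene"):
    cv2.imwrite(f"pics/{n}0.png",cv2.resize(ctrl.camera(n)[:,:,::-1],(800,600),interpolation=cv2.INTER_CUBIC)); m=ctrl.camera_model(n); print(n,m)
s=ctrl.state();print(s["tool_rot"],s["time_s"],s["force"])
E
```

```text
top {'fx': 418.8956675400259, 'fy': 418.8956675400259, 'cx': 280.7747237720536, 'cy': 210.94873398692678, 'origin': array([0.44649141, 0.01712529, 1.28506601]), 'attitude': array([ 0.01956767, -0.70585071,  0.70758543, -0.02673457])}
scene {'fx': 546.6256032503285, 'fy': 546.6256032503285, 'cx': 283.62669286497123, 'cy': 203.4682076505632, 'origin': array([ 1.30030121, -1.038855  ,  1.0737519 ]), 'attitude': array([-0.42077988,  0.85660014,  0.26327708, -0.14094567])}
[-9.67393995e-05  1.13112474e-01  9.93581490e-01 -1.17553144e-03] 0.1 [-0.58275618 -0.66142499 -0.18653337]
```

View pics/top0.png

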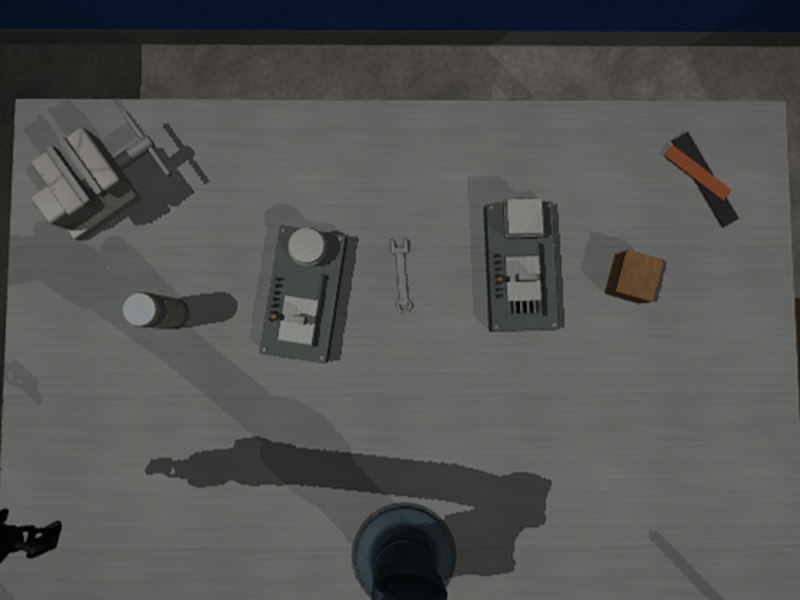

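View pics/scene0.png

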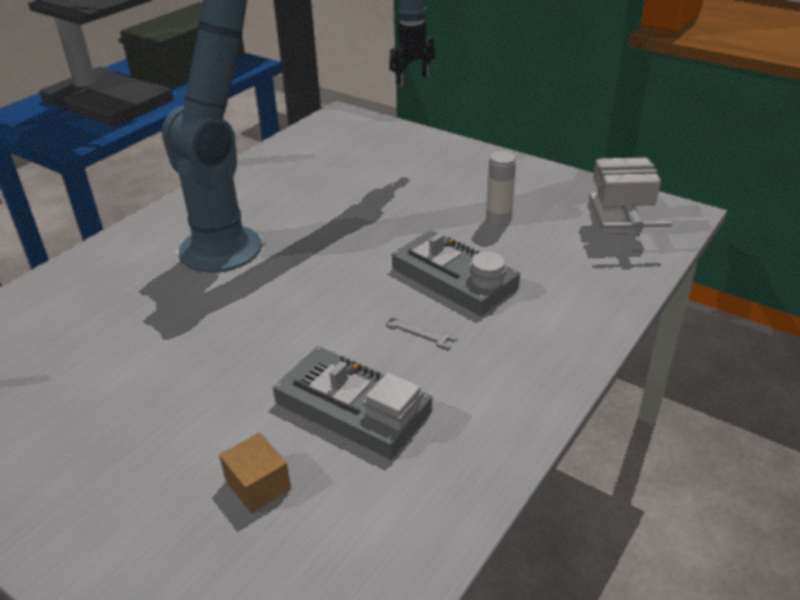

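The top view shows the round duct at (306,245) on the left box, its tab at about (303,318) and its brass roller at (273,316). The square-duct box is on the right, the can is at (140,310), and the wrench lies between the boxes.

```bash
cat > h.py <<'E'
import numpy as np, cv2
from scipy.spatial.transform import Rotation as R
from cell import ctrl
def ray(n,u,v,z):
    m=ctrl.camera_model(n); q=m["attitude"]
    d=R.from_quat(q[[1,2,3,0]]).apply([(u-m["cx"])/m["fx"],(v-m["cy"])/m["fy"],1]); o=m["origin"]
    return (o+d*(z-o[2])/d[2])[:2]
def brass(im,x0,x1,y0,y1):
    h=cv2.cvtColor(im,cv2.COLOR_RGB2HSV).astype(int); k=(h[...,0]>8)&(h[...,0]<30)&(h[...,1]>110)&(h[...,2]>70)
    k[:, :x0]=0;k[:,x1:]=0;k[:y0]=0;k[y1:]=0
    w=np.where(k,(h[...,1]*h[...,2]),0).astype(float); ys,xs=np.nonzero(k)
    return np.average(xs,weights=w[ys,xs]),np.average(ys,weights=w[ys,xs]),len(xs)
E
python3 - <<'E'
from h import *
ims=[ctrl.camera("top").astype(float) for _ in range(6)]; im=np.mean(ims,0).astype(np.uint8)
np.save("pics/top1.npy",im)
c=im[150:262,175:255]; cv2.imwrite("pics/crop1.png",cv2.resize(c[:,:,::-1],None,fx=5.3,fy=5.3,interpolation=cv2.INTER_CUBIC))
P=[ray("top",(u+.5)*.7-.5,(v+.5)*.7-.5,.045) for u,v in[(281,226),(348,236),(328,362),(261,353)]]
P=np.array(P);cen=P.mean(0);ax=(P[0]+P[1]-P[2]-P[3])/2;print(P.round(4),cen,np.linalg.norm(ax),np.linalg.norm((P[0]+P[3]-P[1]-P[2])/2))
a=np.arctan2(ax[1],ax[0]);print("yaw deg",np.degrees(a))
b=brass(im,175,255,150,262);print(b)
r=ray("top",b[0],b[1],.058)-cen;print("roller in box",np.cos(a)*r[0]+np.sin(a)*r[1],-np.sin(a)*r[0]+np.cos(a)*r[1])
E
```

```text
[[0.6866 0.2555]
 [0.6654 0.1155]
 [0.4033 0.1559]
 [0.4222 0.2938]] [0.5443926 0.2051709] 0.26613705815861266 0.14041104601784468
yaw deg -8.509900431369699
(np.float64(191.04870377665074), np.float64(220.99965532522526), 9)
roller in box -0.05499030811143241 0.05438654383569622
```

View pics/crop1.png

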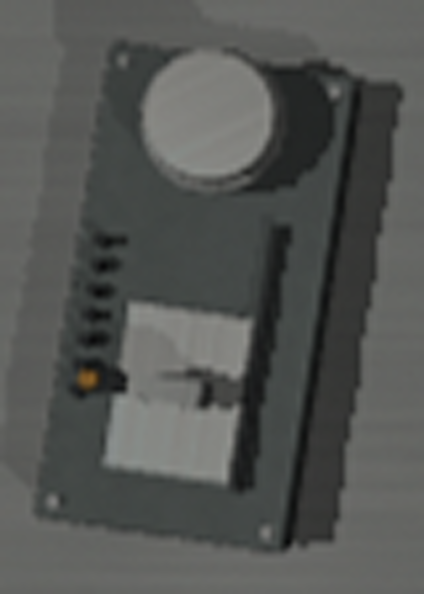

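The roller sits at box x = -55 mm, with about 5.6 pitches to the last pin, so the gate is closed and needs three clicks. I'll shut the fingers, come down on the closed side of the tab and feel for contact.

```bash
cat >> h.py <<'E'
cen=np.array([.5444,.2052]); a=np.radians(-8.51)
ex=np.array([np.cos(a),np.sin(a)]); ey=np.array([-ex[1],ex[0]])
t=(np.pi+a)/2; Q=np.array([0,np.cos(t),np.sin(t),0])
def W(x,y,z): return np.r_[cen+ex*x+ey*y,z]
def bx():
    p=np.array(ctrl.state()["position"]); return (p[:2]-cen)@ex
def fx(): return np.array(ctrl.state()["force"])[:2]@ex
def roller():
    im=ctrl.camera("top"); b=brass(im,175,255,150,262); return (ray("top",b[0],b[1],.058)-cen)@ex
def snap(name):
    im=ctrl.camera("scene")[130:240,250:390]; cv2.imwrite(name,cv2.resize(im[:,:,::-1],None,fx=5,fy=5,interpolation=cv2.INTER_CUBIC))
E
python3 - <<'E'
from h import *
ctrl.gripper_to(0.0)
ctrl.goto(W(-.11,0,.2),Q)
ctrl.line_to(W(-.11,0,.062),v=.1)
ctrl.sleep(.3); print("free",bx(),fx(),ctrl.state()["force"])
hit=ctrl.line_to(W(-.066,0,.062),v=.02,max_force=3)
print(hit,bx(),fx(),roller(),ctrl.state()["time_s"])
snap("pics/s1.png")
E
```

```text
free -0.10986298584838632 -0.3664302093626508 [-0.35459999  0.10632604  0.98592106]Traceback (most recent call last):
  File "<stdin>", line 7, in <module>
  File "h.py", line 21, in roller
    im=ctrl.camera("top"); b=brass(im,175,255,150,262); return (ray("top",b[0],b[1],.058)-cen)@ex
                             ~~~~~^^^^^^^^^^^^^^^^^^^^
  File "h.py", line 12, in brass
    return np.average(xs,weights=w[ys,xs]),np.average(ys,weights=w[ys,xs]),len(xs)
           ~~~~~~~~~~^^^^^^^^^^^^^^^^^^^^^
    raise ZeroDivisionError(
        "Weights sum to zero, can't be normalized")
ZeroDivisionError: Weights sum to zero, can't be normalized
```

The arm hides the roller from the top camera, so I'll use the scene camera.

```bash
cat >> h.py <<'E'
def roller():
    im=ctrl.camera("scene")
    try: b=brass(im,260,380,140,230)
    except ZeroDivisionError: return None
    return round((ray("scene",b[0],b[1],.058)-cen)@ex,4),b[2]
E
python3 - <<'E'
from h import *
print(bx(),fx(),roller(),ctrl.state()["time_s"])
snap("pics/s1.png")
E
```

```text
-0.07220864346341638 0.7374559914654985 (np.float64(-0.0503), 5) 6.6667
```

View pics/s1.png

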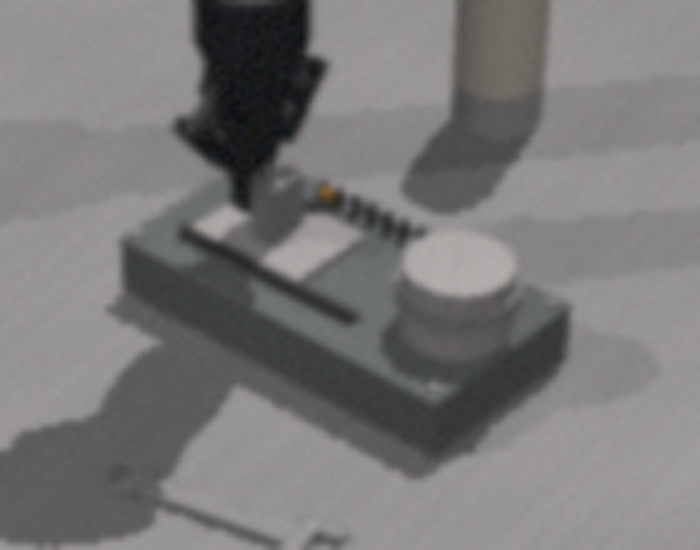

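The picture shows the shut fingers right behind the tab at crop (265,195) and the roller at the start of its pin row at (327,192). I'll push on in 1 mm steps, watching force and roller.

Run:
```python
from h import *
for x in np.arange(-.073,-.0624,.001):
    ctrl.line_to(W(x,0,.062),v=.02); print(round(x,4),round(bx(),4),round(fx(),2),roller())
print(ctrl.state()["time_s"])
```

```text
-0.073 -0.0732 0.05 (np.float64(-0.0501), 6)
-0.072 -0.0719 0.49 (np.float64(-0.0503), 5)
-0.071 -0.0716 -1.95 (np.float64(-0.0502), 5)
-0.07 -0.0714 -5.21 (np.float64(-0.0501), 6)
-0.069 -0.0713 -6.17 (np.float64(-0.0502), 6)
-0.068 -0.0705 -7.08 (np.float64(-0.0502), 5)
-0.067 -0.0681 -4.03 (np.float64(-0.0481), 7)
-0.066 -0.0646 -0.15 (np.float64(-0.0439), 6)
-0.065 -0.0636 -0.69 (np.float64(-0.0359), 6)
-0.064 -0.0637 0.67 (np.float64(-0.0359), 6)
-0.063 -0.0629 -0.1 (np.float64(-0.0366), 5)
10.0167
```

First click: the roller moved 14 mm, and contact had been at -71.7 mm. The next two go the same way, each stopping once the snap shows.

Run:
```python
from h import *
x=-.060
for goal in(-.0222,-.0082):
    for i in range(16):
        ctrl.line_to(W(x,0,.062),v=.02); r=roller(); print(round(x,4),round(bx(),4),round(fx(),2),r)
        if r and r[0]>goal-.004: break
        x+=.001
        if x>-.034: raise SystemExit("limit")
    ctrl.sleep(.2); print("click",roller())
    if goal<-.02: x=max(x,-.046)
ctrl.line_to(W(-.075,0,.062),v=.1); ctrl.line_to(W(-.08,0,.2),v=.15)
ctrl.sleep(.3); print(roller(),ctrl.state()["time_s"])
```

```text
-0.06 -0.0599 -0.12 (np.float64(-0.0377), 6)
-0.059 -0.059 0.2 (np.float64(-0.0377), 6)
-0.058 -0.0579 -0.02 (np.float64(-0.0377), 6)
-0.057 -0.0576 -1.45 (np.float64(-0.0377), 6)
-0.056 -0.0574 -5.72 (np.float64(-0.0354), 5)
-0.055 -0.0573 -6.13 (np.float64(-0.0367), 5)
-0.054 -0.0566 -7.3 (np.float64(-0.0366), 5)
-0.053 -0.054 -3.43 (np.float64(-0.0337), 4)
-0.052 -0.0505 0.06 (np.float64(-0.0304), 8)
-0.051 -0.0498 -0.05 (np.float64(-0.0222), 4)
click (np.float64(-0.0214), 5)
-0.046 -0.0459 -0.07 (np.float64(-0.0213), 5)
-0.045 -0.045 -0.21 (np.float64(-0.0213), 5)
-0.044 -0.044 0.55 (np.float64(-0.0215), 5)
-0.043 -0.0436 -2.3 (np.float64(-0.0209), 6)
-0.042 -0.0434 -4.67 (np.float64(-0.0214), 5)
-0.041 -0.0432 -7.09 (np.float64(-0.0214), 5)
-0.04 -0.0426 -7.01 (np.float64(-0.0208), 6)
-0.039 -0.04 -3.62 (np.float64(-0.0201), 7)
-0.038 -0.0365 -0.89 (np.float64(-0.0169), 5)
-0.037 -0.0358 0.63 (np.float64(-0.0088), 7)
click (np.float64(-0.0089), 7)
(np.float64(-0.0089), 7) 18.6667
```

That makes three clicks. Before handing in, I'll back off and check the absolute notch from above.

Run:
```python
from h import *
ctrl.goto(W(-.14,.0,.25),Q); 
im=ctrl.camera("top"); 
try:
    b=brass(im,175,255,150,262); print((ray("top",b[0],b[1],.058)-cen)@ex)
except ZeroDivisionError: print("hidden")
c=im[140:262,165:345]; cv2.imwrite("pics/fin.png",cv2.resize(c[:,:,::-1],None,fx=4.4,fy=4.4,interpolation=cv2.INTER_CUBIC))
print(ctrl.state()["time_s"])
```

```text
-0.013398695472083747
19.125
```

View pics/fin.png

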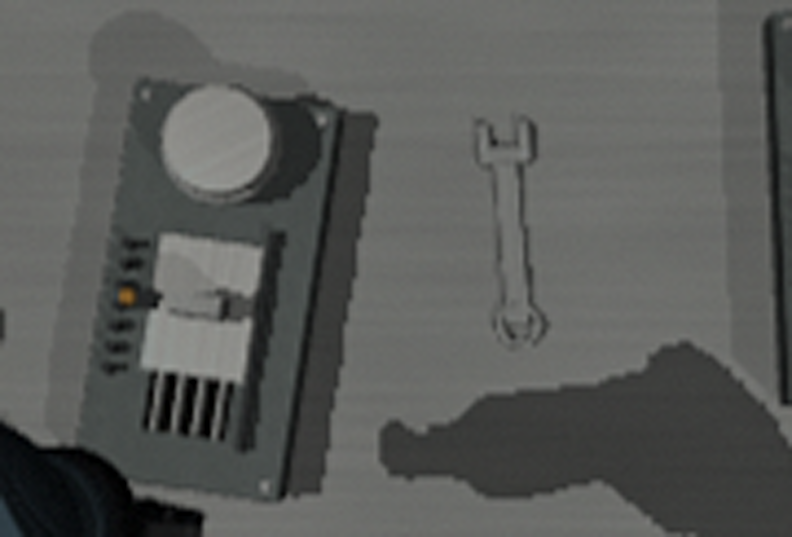

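The roller at crop (127,296) is at box x = -13.4 mm, against -13 mm for the third notch. The wrench is where it was and the arm is clear.

```bash
python3 -c "
from cell import ctrl
print(ctrl.sign_off())"
```

```text
the job is handed in; nothing more can be done
None
```

The round-duct gate now rests in its third notch (three clicks from closed, measured 41.6 mm open against 42 mm), pushed with shut fingers and never pinched; the arm touched nothing else, and the job was handed in at about 19 s.

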